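Hold the garage door's key switch turned

ROBOT

A 7-joint arm with a two-finger parallel gripper is mounted at the origin on the work surface. World frame = base frame: x ahead of the robot, y to its left, z up, the work surface at z = 0. Lengths are in m, angles in rad, forces in N, time in s.
With the tool pointing down it reaches from about 0.4 to 0.9 m from the base axis. Payload 5.6 kg.
Tool frame: the origin (TCP) lies at the very end of the fingers, on their centre line; the grasp point (between the pads) lies 19 mm behind it (arm.grip_point_offset is the distance from the TCP to the grasp point, in m); z points along the fingers, y is the direction in which the jaws open and shut (so a half turn about z gives the same grasp; the last joint's range is limited). The gripper opens to 92 mm and grips with 3 to 60 N. Pads are 20 mm wide; open, the fingers measure 128 mm over their backs; the gripper's body (75 mm by 189 mm) begins 69 mm behind the grasp point.
Start: joints at [-1.392, 0.468, -0.012, 1.603, 0.006, 1.071, -0.056], TCP at [0.143, 0.634, 0.215] pointing down, gripper open.
Joint ranges: [-2.53, 2.53], [-0.31, 2.02], [-1.57, 1.55], [0.28, 2.44], [-1.29, 4.43], [0.15, 1.84], [-2.92, 2.92]. Speed limits (rad/s): [2.57, 2.57, 3.14, 3.14, 3.14, 3.14, 3.14].

INTERFACE

Orientations are given as a rotation vector (axis times angle).
In Python, from bench import arm gives the robot as it stands. Calls block until the motion is done:
- arm.move_ptp(position, orientation): joint-space move of the TCP to a pose.
- arm.movel(position, orientation=None, speed=0.15, until_force=None): straight line of the TCP; orientation=None keeps the orientation; speed is the mean speed in m/s. With until_force (N) it stops when the force on the tool has changed by that much, and returns True; else False.
- arm.goto_joints(angles): joint-space move.
- arm.command_gripper(opening): finger opening in m; the grip force is fixed at half the most; returns when the fingers have stopped.
- arm.sleep(seconds).
- arm.ik(position, orientation): joint angles nearest the present ones, or None.
- arm.state(): the state.
- arm.read_camera(name): name is "side" or "top"; returns a dict with "frame" (420x560x3 uint8, red, green, blue), "camera_matrix" (3x3 intrinsics, pixels), "dist_coeffs" ([k1, k2, p1, p2, k3] as OpenCV has them; the pictures are not rectified), "view" (4x4, takes a point from world to camera coordinates). Camera axes: x right, y down, z forward; pixel columns grow to the right and rows downward; lengths in m; the calibration is good to about 2 mm. A picture is of the moment at which its call begins. There is no depth.
A pose or a line that the arm cannot do raises arm.PlanningError and nothing moves.
- arm.close_job(): hands the job in, once; it reports no verdict.
Trained networks look in a picture, given as the dict that the camera call returned (one of the last four; its "shot" number tells which), for a name from the list of things; names that differ only in an ending like _2 or _b are one class to them, and where a whole thing is asked for, a point or a joint stands for the part that bears it (a point fixed in the world has none). Each returns a list of dicts, best first, with "conf" (0 to 1); they miss things now and then, are a little off and sometimes report something else, mostly with a low value. They report only what shows in the picture. A call takes as long as a camera call. They do not tell look-alikes from the thing itself.
- arm.cut_out(picture, target): "pixels" (420x560 bool, what is visible of it) and "rect" ([left, top, right, bottom] in pixels, round what is visible of it).
The state is a dict: "clock": time; "joint_positions": joint angles; "qd": joint speeds; "tau": joint torques, N m; "tool_pos": TCP position; "eef_rot": TCP orientation; "force": force on the tool from outside, world axes, zero at the start; "torque": the same for the moment, N m; "gripper_width": finger opening in m.
Only numpy, scipy, OpenCV 4.12 (cv2) and the standard library are available. Lean on these libraries where they do the work, as an engineer would, in place of code of your own. Each camera call takes 0.05 s, during which the arm holds its last target.

TASK

The garage door runs only while its key is held turned. On the control station slide the dust cover fully aside, take the yellow-headed key from the wooden block and work it straight down past the stiff pins until its shoulder sits on the lock plate. Then turn it a quarter turn clockwise to its stop and finish still gripping it, holding it turned against the spring; leave the red stop button, marker, jar and brush alone.

Things in the scene. Friction and masses are not known exactly. Their poses are not given: they have to be found in the camera images.
- station: Grey die-cast box fixed on the bench, face up, 170 (x) x 110 (y) x 62 mm; origin under its centre. On its face, nearer the robot, a steel lock plate (top 68 mm above the bench) with the key slot under a black dust cover; further off (+x) a red stop button and two lamps; a conduit leaves the far end. It stands left or right of the wooden block.
- keyway (a point): Centre of the key slot's mouth on the lock plate's top, 35 mm toward -x and 20 mm toward -y of the station's centre, 68 mm above the bench; axes are the station's. The slot goes straight down: 14 (x) x 6 (y) mm at the underside of the 6 mm plate, flared 2 mm all round at the top; below, 14 x 5.2 mm in the turning plug, deeper than the key.
- plug (a joint): Lock plug under the plate, hinge about the vertical keyway axis, rad: 0 at rest (slot along the station's x), grows clockwise seen from above, stop at 1.5. A spring (0.02 N m at 0, 0.1 at the stop) turns it back. The key has 0.1 rad play, turns only when fully in, is captive while turned. Stiff pins catch the blade's edges in the last 16 mm of insertion: 5 to 15 N of push; rocking it helps.
- dust_cover (a joint): Slide of the black dust cover (42 x 38 mm, 3.5 mm high) in guides on the lock plate, m: 0 closed (centred over the key slot), grows toward the station's +y, 0.040 fully aside. It starts closed or nearly so, stays where it is left; about 1.5 N moves it. The guides rise 5 mm above the lock plate.
- cover_tab (a point): Top centre of the blue finger tab that stands on the dust cover: a rib 22 mm long (station x), 8 mm thick (station y), its top 19 mm above the lock plate, free on both sides. Moves with the cover; axes are the station's.
- stop_button (a joint): Travel of the red mushroom stop button (38 mm across), m: 0 is out, 0.006 fully pressed. To be left alone.
- stop_top (a point): Top centre of the red stop button, 94 mm above the bench, 70 mm toward +x and 20 mm toward +y of the keyway.
- key: Key, 68 mm, 30 g, standing blade-down in the wooden block. Origin on its axis under the shoulder (steel disc, 18 mm, 3 mm thick); z up through the head, x along the blade's width, y its thickness. Yellow head 28 (x) x 9 (y) mm, from 8 to 38 mm above the origin. Below: round neck 4.8 mm to -8 mm, blade 12 x 4 mm to -22 mm, tapering to 6 x 1.6 mm at -30 mm. Fits the lock both ways round.
- key_head (a point): A good grip height in the key's head, on its axis 27 mm above the shoulder; the fingertips then just clear the lock plate. Axes are the key's.
- caddy: Oak block fixed on the bench, 130 (x) x 60 (y) x 44 mm high; origin under its centre, z up. The key stands in a slot 35 mm toward -x, its shoulder on the block's top (44 mm above the bench), blade width along the block's x, 30 mm deep; the slot has 1 mm of play all round.
- marker: Paint marker with a blue cap, 16 mm thick, 127 mm long, standing in the block 70 mm beyond the key (the block's +x), its top 137 mm above the bench. To be left alone.
- jar: White jar, 66 mm across, 88 mm high, standing on the bench beyond the gap between station and block; origin under its centre. To be left alone.
- brush: Brush with a blue handle, 160 mm long, 20 mm thick, lying on the bench between station and block, origin under its middle, x along it. To be left alone.
Things that resemble listed ones, but are neither listed nor needed, are in the scene too. Of the things like the key, leave any that is orange; of the rest the smaller one is meant.

How it is judged:
By the outcome, as a careful person would: the job done as asked, in the order asked, and still so for the second after the job is handed in, while the arm keeps its last pose, push and grip.
It also fails if it takes over 66 s, if anything falls off the work surface, if the arm or the gripper's body presses on something with over 40 N, if the wrist force passes 120 N, or if a joint passes its speed limit or range.

## Working session

There is one attempt and no reset: what is moved stays moved. The work goes in short steps, each a Python script; the robot and the scene stay as the last script left them, time stands still between calls to the robot, and variables do not carry over. Pictures are saved under pics/ and viewed, and the job is handed in when it is done.

```bash
ls; mkdir -p pics; python3 - <<'E'
from bench import arm
import cv2,numpy as np
s=arm.state();print(s)
for n in("side","top"):
    p=arm.read_camera(n);cv2.imwrite(f"pics/{n}0.png",p["frame"][:,:,::-1]);print(n,p["camera_matrix"],p["dist_coeffs"],p["view"],p["shot"])
    for t in("station","key","caddy","dust_cover","cover_tab","stop_button","marker","jar","brush"):
        for d in arm.cut_out(p,t): 
            ys,xs=np.nonzero(d["pixels"]);print(t,round(d["conf"],2),d["rect"],len(xs),xs.mean().round(1),ys.mean().round(1))
print(arm.state()["clock"])
E
```

```text
pics
{'clock': 0.0, 'joint_positions': array([-1.39203256,  0.46838046, -0.01159865,  1.60361468,  0.00599105,
        1.07140318, -0.05628313]), 'qd': array([ 0.00039497,  0.00041678,  0.00082541,  0.00025339, -0.0006541 ,
       -0.0011003 ,  0.00063902]), 'tau': array([-1.51288318e-04, -5.20582116e+01, -1.21191546e-02, -2.43766093e+01,
       -5.65247086e-02,  1.72798085e-02,  1.71414326e-04]), 'tool_pos': array([0.14290826, 0.63349749, 0.21364192]), 'eef_rot': array([-3.47709627e-01, -3.12221102e+00,  2.77931768e-03]), 'force': array([ 0.0612619 , -0.09857867,  0.73987168]), 'torque': array([ 0.03217191, -0.0152874 ,  0.03435195]), 'gripper_width': 0.09209705656613357}
side [[513.18650581   0.         284.84510644]
 [  0.         513.18650581 209.17319133]
 [  0.           0.           1.        ]] [-0.06511071  0.          0.          0.          0.        ] [[ 0.79941294 -0.60062925  0.01354441 -0.46705854]
 [-0.30637386 -0.42695668 -0.85078967  0.24474777]
 [ 0.51679204  0.67598262 -0.52533179  0.62041636]
 [ 0.          0.          0.          1.        ]] 1
station 0.89 [158
[... 956 characters left out ...]
84076 -0.04948567]
 [-0.99331155 -0.01767136 -0.11410471  0.55914477]
 [ 0.11445013 -0.01995171 -0.99322862  0.82803841]
 [ 0.          0.          0.          1.        ]] 2
key 0.97 [400.1, 203.4, 421.8, 245.6] 601 410.6 218.7
key 0.66 [313.8, 273.1, 349.7, 286.2] 272 333.3 277.2
caddy 0.69 [317.5, 175.6, 371.0, 248.9] 1786 343.1 211.4
dust_cover 0.86 [140.1, 218.1, 171.1, 244.1] 407 155.5 230.7
cover_tab 0.58 [144.3, 221.1, 167.6, 249.0] 413 155.6 230.3
stop_button 0.78 [148.2, 179.5, 165.2, 202.7] 330 158.4 191.9
stop_button 0.66 [251.2, 116.8, 284.2, 159.3] 1114 267.2 137.4
marker 0.7 [345.7, 181.1, 363.0, 194.4] 147 356.7 188.9
jar 0.97 [249.9, 114.5, 284.4, 156.8] 1068 266.9 137.3
1.0
```

View pics/side0.png

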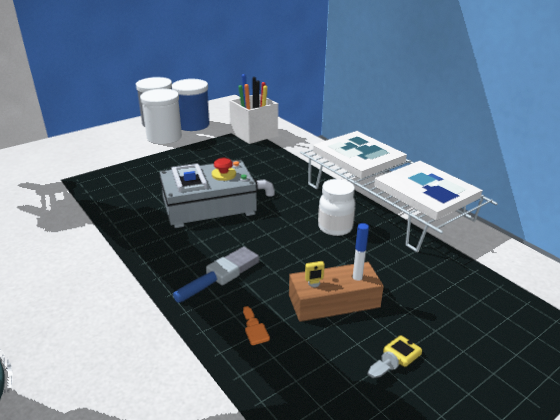

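View pics/top0.png

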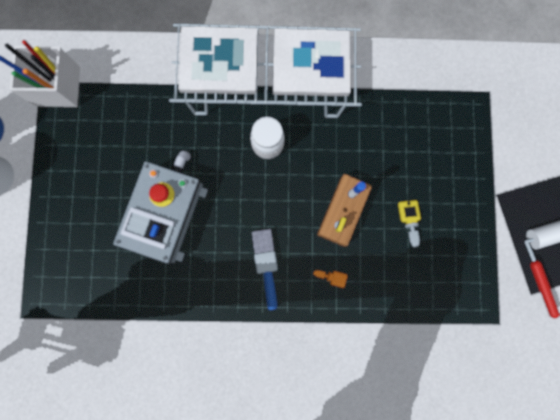

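```bash
python3 - <<'E'
import cv2,numpy as np
def crop(n,x0,y0,x1,y1,k,o):
    im=cv2.imread(f"pics/{n}0.png")[y0:y1,x0:x1];im=cv2.resize(im,None,fx=k,fy=k,interpolation=cv2.INTER_CUBIC)
    for x in range((x0+9)//10*10,x1,10): cv2.line(im,((x-x0)*k+k//2,0),((x-x0)*k+k//2,6),(0,255,255),1);cv2.putText(im,str(x),((x-x0)*k-8,16),0,.35,(0,255,255),1)
    for y in range((y0+9)//10*10,y1,10): cv2.line(im,(0,(y-y0)*k+k//2),(6,(y-y0)*k+k//2),(0,255,255),1);cv2.putText(im,str(y),(8,(y-y0)*k+8),0,.35,(0,255,255),1)
    return im
cv2.imwrite("pics/a.png",crop("side",150,150,282,235,6,0))
cv2.imwrite("pics/b.png",crop("top",105,150,220,275,5,0)[:600])
cv2.imwrite("pics/c.png",crop("side",280,215,390,325,5,0))
cv2.imwrite("pics/d.png",crop("top",310,165,380,255,6,0))
E
```

```text
(no output)
```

View pics/a.png

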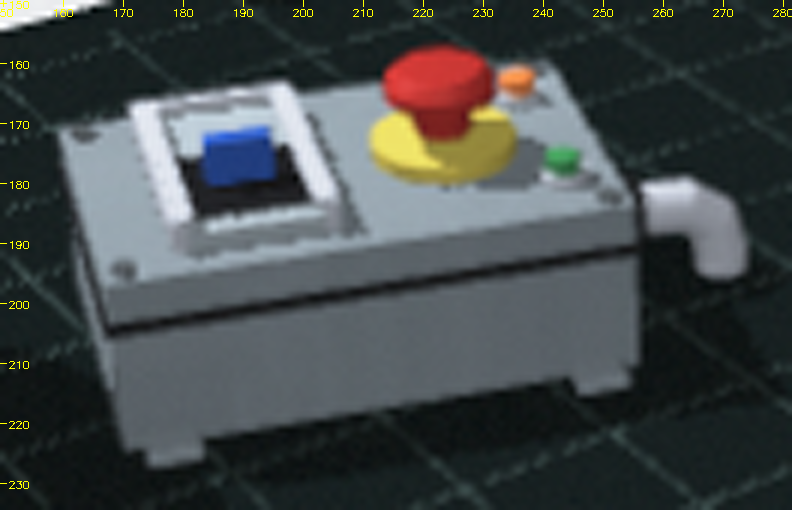

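View pics/b.png

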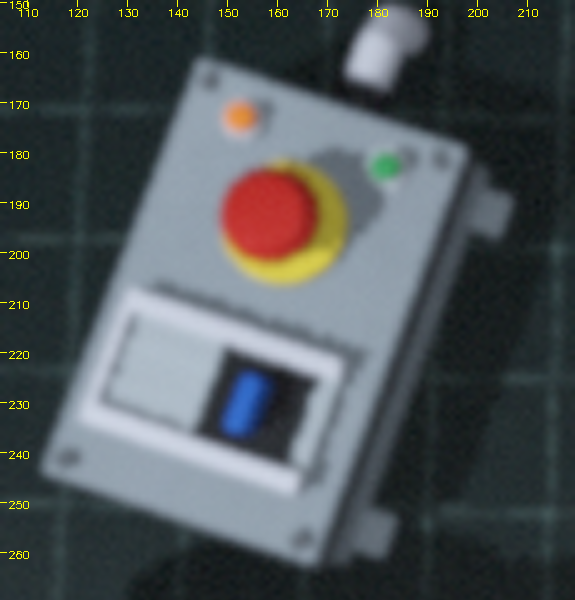

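View pics/c.png

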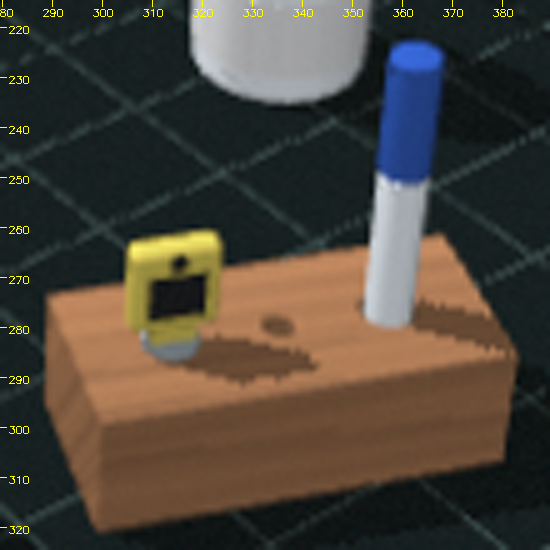

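View pics/d.png

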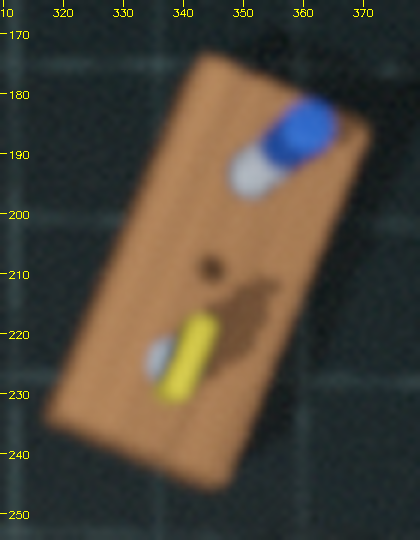

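```bash
cat > h.py <<'E'
import numpy as np,cv2
from scipy.optimize import least_squares
from scipy.spatial.transform import Rotation as R
CAM={}
def cams():
    from bench import arm
    for n in("side","top"):
        CAM[n]=arm.read_camera(n)
    return CAM
def proj(c,P):
    V=np.array(c["view"]);p,_=cv2.projectPoints(np.atleast_2d(P).astype(float),cv2.Rodrigues(V[:3,:3])[0],V[:3,3],np.array(c["camera_matrix"]),np.array(c["dist_coeffs"]));return p[:,0]
def T(p,L):
    L=np.atleast_2d(L);c,s=np.cos(p[2]),np.sin(p[2])
    return np.c_[p[0]+c*L[:,0]-s*L[:,1],p[1]+s*L[:,0]+c*L[:,1],L[:,2]]
def fit(obs,x0):  # obs: list (cam, local, px)
    f=lambda p:np.concatenate([(proj(CAM[n],T(p,l))[0]-u)*(1 if n=="side" else 1) for n,l,u in obs])
    r=least_squares(f,x0,loss="soft_l1");return r.x,f(r.x).reshape(-1,2)
E
python3 - <<'E'
from h import *
c=cams()
a,b,z=.085,.055,.062
st=[("side",(-a,b,z),(159.5,170.8)),("side",(-a,-b,z),(167,197)),("side",(a,-b,z),(255.2,183.3)),("side",(a,b,z),(240.3,159.5)),
("top",(-a,b,z),(112.9,243.5)),("top",(-a,-b,z),(168.1,262.9)),("top",(a,-b,z),(198.1,179.1)),("top",(a,b,z),(144.5,161.1))]
a,b,z=.065,.03,.044
ca=[("side",(-a,b,z),(289.1,273.9)),("side",(-a,-b,z),(299.9,299.3)),("side",(a,-b,z),(382.7,284.9)),("side",(a,b,z),(368.1,261.7)),("side",(-a,-b,0),(299.1,320.5)),("side",(a,-b,0),(380.3,306.1)),
("top",(-a,b,z),(317,234.2)),("top",(-a,-b,z),(345.8,246.2)),("top",(a,-b,z),(371.2,185.8)),("top",(a,b,z),(344.2,173.3))]
for nm,o in(("station",st),("caddy",ca)):
    for sub in("both","side","top"):
        oo=[q for q in o if sub=="both" or q[0]==sub]
        x,r=fit(oo,[.6,0,-.3]);print(nm,sub,x.round(4));print(r.round(1).tolist()) if sub=="both" else 0
    if nm=="station":
        x,_=fit(o,[.6,0,-.3]);
        L=[(-.035,-.02,.068),(-.035,-.02,.087),(.035,0,.094)]
    else:
        x,_=fit(o,[.6,0,-.3]);L=[(-.035,0,.044),(-.035,0,.082),(-.049,0,.082),(-.021,0,.082),(.035,0,.137)]
    print(T(x,L).round(4));print([proj(c[n],T(x,L)).round(1).tolist() for n in c])
E
```

```text
station both [ 0.5453  0.2071 -0.3087]
[[-0.3, 0.0], [0.0, 0.1], [0.5, 0.1], [0.5, -0.1], [0.4, 0.4], [-0.8, -0.5], [-0.5, 0.2], [0.3, 0.4]]
station side [ 0.5451  0.2076 -0.3082]
station top [ 0.5456  0.2068 -0.3085]
[[0.5059 0.1987 0.068 ]
 [0.5059 0.1987 0.087 ]
 [0.5786 0.1965 0.094 ]]
[[[190.3, 181.5], [189.5, 172.7], [222.9, 159.9]], [[158.4, 231.5], [155.6, 230.9], [157.7, 191.8]]]
caddy both [ 0.5575 -0.1625 -0.3942]
[[-0.0, -0.6], [-0.2, -0.5], [0.5, 0.1], [-0.0, -0.5], [-0.3, 0.7], [-0.4, 0.9], [1.3, -0.9], [0.4, -0.8], [-0.3, 0.1], [-0.8, 0.8]]
caddy side [ 0.5576 -0.1625 -0.3876]
caddy top [ 0.5571 -0.1623 -0.4055]
[[ 0.5252 -0.1491  0.044 ]
 [ 0.5252 -0.1491  0.082 ]
 [ 0.5123 -0.1437  0.082 ]
 [ 0.5381 -0.1545  0.082 ]
 [ 0.5898 -0.176   0.137 ]]
[[[313.5, 282.6], [314.6, 262.5], [305.4, 263.8], [323.8, 261.1], [363.0, 225.0]], [[338.1, 225.5], [341.1, 224.0], [338.3, 230.8], [343.9, 217.3], [360.9, 185.8]]]
```

```bash
cat >> h.py <<'E'
ST=np.array([.5453,.2071,-.3087]);CA=np.array([.5575,-.1625,-.3942])
KW=T(ST,(-.035,-.02,.068))[0];KEY=T(CA,(-.035,0,.044))[0]
def down(yaw): return (R.from_euler("z",yaw)*R.from_euler("x",np.pi)).as_rotvec()
def sp(x,y,z): return T(ST,(-.035+x,-.02+y,z))[0]   # station-axes offsets from keyway
E
python3 - <<'E'
from h import *
from bench import arm
print(arm.state()["clock"])
for f in(0,np.pi):
    for nm,p,y in(("push",sp(0,-.035,.077),ST[2]),("key",KEY+[0,0,.008],CA[2]),("in",KW+[0,0,.008],ST[2]),("turned",KW+[0,0,.008],ST[2]-1.6),("turned+",KW+[0,0,.008],ST[2]-1.75)):
        q=arm.ik(p,down(y+f));print(nm,f,p.round(3),None if q is None else np.round(q,2))
E
```

```text
1.1
push 0 [0.495 0.165 0.077] [-1.3   0.94  1.34  2.07 -1.07  1.11 -1.31]
key 0 [ 0.525 -0.149  0.052] [-0.45  0.69  0.88  2.01 -0.75  0.8  -1.08]
in 0 [0.506 0.199 0.076] [-1.33  0.97  1.34  2.02 -1.09  1.14 -1.37]
turned 0 [0.506 0.199 0.076] [-0.37  0.48 -0.09  1.96  0.06  0.7   2.31]
turned+ 0 [0.506 0.199 0.076] [-0.39  0.48 -0.06  1.96  0.04  0.7   2.18]
push 3.141592653589793 [0.495 0.165 0.077] [-0.6   0.45  0.27  2.03 -0.19  0.68  1.05]
key 3.141592653589793 [ 0.525 -0.149  0.052] [-0.17  0.56  0.49  2.   -0.4   0.68  1.75]
in 3.141592653589793 [0.506 0.199 0.076] [-0.64  0.48  0.26  1.98 -0.18  0.7   0.99]
turned 3.141592653589793 [0.506 0.199 0.076] [-0.85  0.52  0.53  1.99 -0.38  0.73 -0.43]
turned+ 3.141592653589793 [0.506 0.199 0.076] [-0.87  0.52  0.55  2.   -0.4   0.73 -0.56]
```

```bash
python3 - <<'E'
from h import *
from bench import arm
o=down(ST[2]+np.pi)
arm.command_gripper(0.0)
arm.move_ptp(sp(0,-.036,.13),o)
print(arm.movel(sp(0,-.036,.0775),speed=.1,until_force=6), arm.state()["tool_pos"].round(4),arm.state()["force"].round(2),arm.state()["clock"])
print(arm.movel(sp(0,.0215,.0775),speed=.04,until_force=9))
s=arm.state();d=s["tool_pos"]-KW;c,n=np.cos(ST[2]),np.sin(ST[2]);print("sta",c*d[0]+n*d[1],-n*d[0]+c*d[1],d[2],s["force"].round(2),s["clock"],s["gripper_width"])
c=cams()
for n in c: cv2.imwrite(f"pics/{n}1.png",c[n]["frame"][:,:,::-1])
im=c["side"]["frame"][130:235,140:280,::-1];cv2.imwrite("pics/e.png",cv2.resize(im,None,fx=5,fy=5,interpolation=2))
im=c["top"]["frame"][150:270,100:220,::-1];cv2.imwrite("pics/f.png",cv2.resize(im,None,fx=5,fy=5,interpolation=2))
E
```

```text
False [0.4952 0.1645 0.0777] [-0.24 -0.11 -1.2 ] 5.25
False
sta -0.00011634549689713402 0.021583177626987072 0.009460832920180351 [-0.51  0.3  -0.23] 6.8333 0.0002554470700883775
```

View pics/e.png

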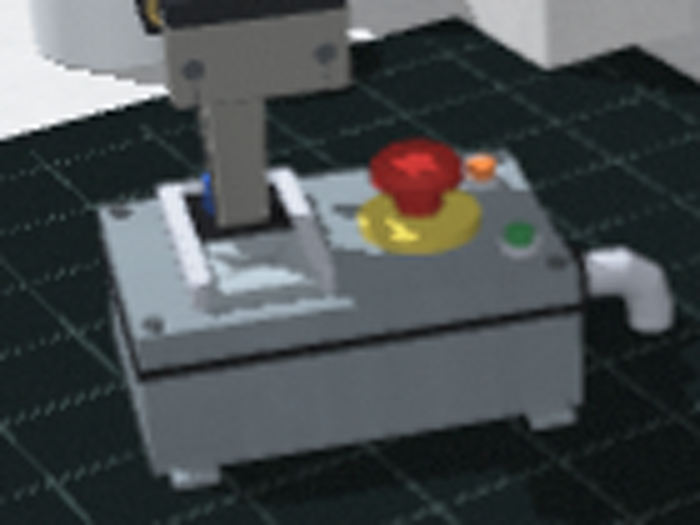

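View pics/f.png

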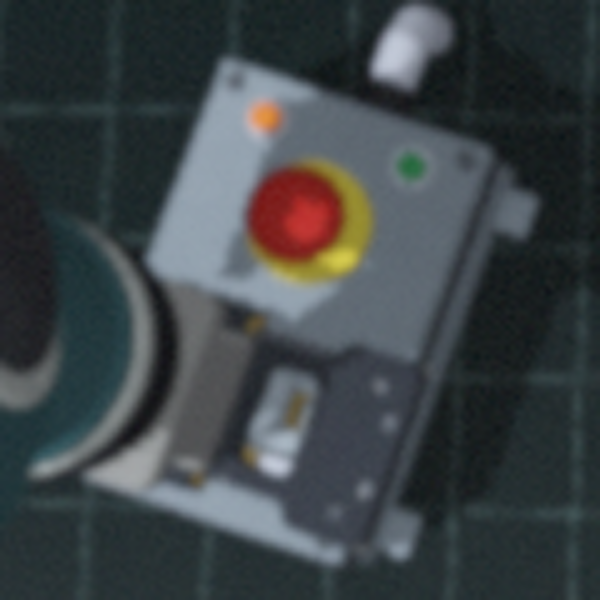

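```bash
python3 - <<'E'
from h import *
from bench import arm
def rep():
    s=arm.state();d=s["tool_pos"]-KW;c,n=np.cos(ST[2]),np.sin(ST[2]);print("sta",(c*d[0]+n*d[1]).round(4),(-n*d[0]+c*d[1]).round(4),d[2].round(4),s["force"].round(2),s["clock"])
print(arm.movel(sp(0,.036,.0775),speed=.02,until_force=9));rep()
arm.movel(sp(0,-.0,.0775),speed=.15)
arm.movel(sp(0,-.0,.13),speed=.2)
arm.command_gripper(.045)
arm.move_ptp(KEY+[0,0,.16],down(CA[2]+np.pi));rep()
c=cams()
for n in c: cv2.imwrite(f"pics/{n}2.png",c[n]["frame"][:,:,::-1])
im=c["side"]["frame"][130:235,140:280,::-1];a=cv2.resize(im,None,fx=4,fy=4,interpolation=2)
im=c["top"]["frame"][150:270,100:220,::-1];b=cv2.resize(im,None,fx=4,fy=4,interpolation=2)
cv2.imwrite("pics/g.png",a);cv2.imwrite("pics/hh.png",b)
E
```

```text
True
sta -0.0002 0.0237 0.009 [-0.34  0.02  0.53] 7.325
sta 0.1238 -0.3237 0.1356 [ 0.48  0.08 -0.34] 10.1583
```

View pics/g.png

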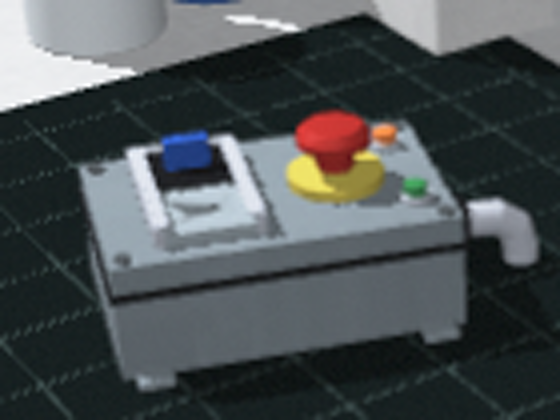

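View pics/hh.png

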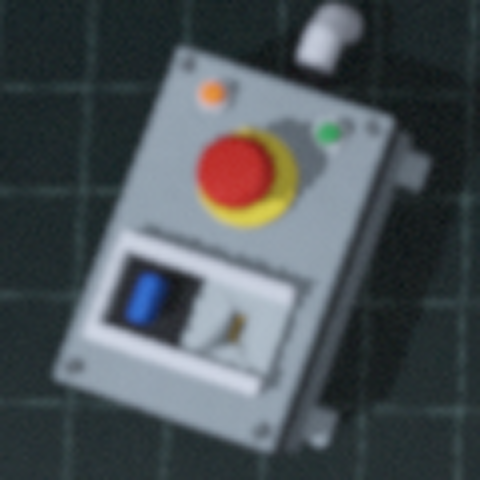

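View pics/side2.png

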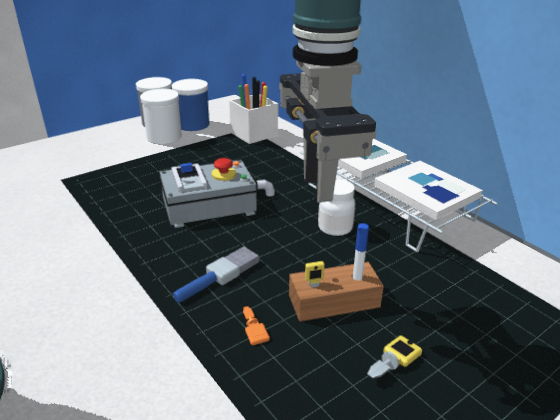

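```bash
python3 - <<'E'
from h import *
from bench import arm
c=cams()
for d in(.034,.036,.038,.04,.042): print(d,[proj(c[n],sp(0,d,.087)).round(1).tolist() for n in c])
s=arm.state();print(s["tool_pos"],proj(c["side"],s["tool_pos"]))
for n in c:
    for t in("cover_tab","dust_cover"):
        for q in arm.cut_out(c[n],t)[:1]:
            ys,xs=np.nonzero(q["pixels"]);print(n,t,q["conf"],xs.mean(),ys.mean(),q["rect"])
    hsv=cv2.cvtColor(c[n]["frame"],cv2.COLOR_RGB2HSV);m=(abs(hsv[...,0].astype(int)-112)<12)&(hsv[...,1]>170)&(hsv[...,2]>60)
    X0,Y0,X1,Y1=(165,155,205,190) if n=="side" else (120,205,180,250)
    ys,xs=np.nonzero(m[Y0:Y1,X0:X1]);print("blue",n,len(xs),xs.mean()+X0,ys.mean()+Y0)
L=lambda d:np.array([sp(x,d+y,z) for x in(-.011,.011) for y in(-.004,.004) for z in(.0715,.087)])
for d in(.036,.04): print(d,[ (proj(c[n],L(d)).min(0).round(1),proj(c[n],L(d)).max(0).round(1)) for n in c])
E
```

```text
0.034 [[[186.4, 165.0]], [[138.6, 225.1]]]
0.036 [[[186.2, 164.6]], [[137.6, 224.8]]]
0.038 [[[186.0, 164.1]], [[136.6, 224.4]]]
0.04 [[[185.8, 163.7]], [[135.6, 224.1]]]
0.042 [[[185.7, 163.3]], [[134.5, 223.8]]]
[ 0.52544001 -0.14769905  0.20367007] [[318.13215996 189.36641349]]
side cover_tab 0.66 187.2314814814815 170.60185185185185 [177.3, 162.9, 199.9, 177.9]
side dust_cover 0.58 186.44811320754718 170.27830188679246 [177.6, 165.5, 196.7, 177.2]
blue side 95 186.23157894736843 167.2842105263158
top dust_cover 0.82 138.0103896103896 224.4935064935065 [124.7, 214.6, 152.4, 236.2]
blue top 76 136.3421052631579 223.9736842105263
0.036 [(array([180.2, 162.9]), array([192.8, 173.3])), (array([133.5, 218.5]), array([144.2, 231.5]))]
0.04 [(array([179.9, 162.1]), array([192.4, 172.4])), (array([131.4, 217.9]), array([142.2, 230.9]))]
```

```bash
cat >> h.py <<'E'
def rep(m=""):
    from bench import arm
    s=arm.state();d=s["tool_pos"]-KW;c,n=np.cos(ST[2]),np.sin(ST[2]);r=R.from_rotvec(s["eef_rot"]).as_matrix()
    print(m,"sta",np.round([c*d[0]+n*d[1],-n*d[0]+c*d[1],d[2]],4),"yaw",np.round(np.arctan2(r[1,0],r[0,0])-ST[2]+np.pi,3),"F",s["force"].round(2),"Tz",s["torque"].round(2),"w",round(s["gripper_width"],4),"t",s["clock"]);return s
E
python3 - <<'E'
from h import *
from bench import arm
o=down(CA[2]+np.pi)
print(arm.movel(KEY+[0,0,.008],o,speed=.1,until_force=6));s=rep();print(s["tool_pos"],KEY)
c=cams()
im=c["side"]["frame"][200:330,270:400,::-1];cv2.imwrite("pics/i.png",cv2.resize(im,None,fx=4,fy=4,interpolation=2))
E
```

```text
False
 sta [ 0.1245 -0.3254 -0.0154] yaw 6.198 F [-0.46 -0.68  0.21] Tz [0.   0.01 0.04] w 0.045 t 12.225
[ 0.52564588 -0.14918177  0.0525615 ] [ 0.52518436 -0.14905756  0.044     ]
```

View pics/i.png

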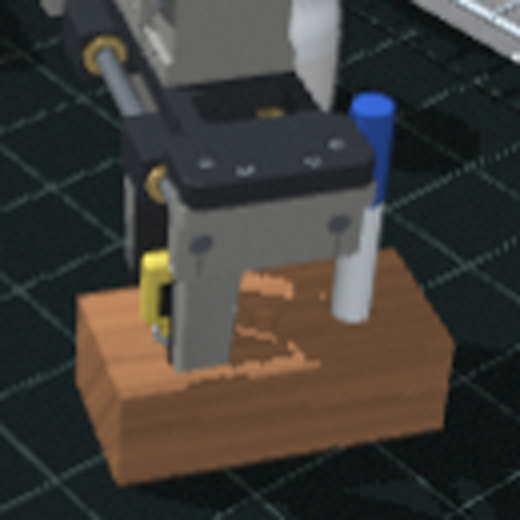

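```bash
python3 - <<'E'
from h import *
from bench import arm
rep();arm.command_gripper(0.0);rep("closed")
p=arm.state()["tool_pos"]
arm.movel(KEY+[0,0,.012],speed=.03);rep("l");arm.movel(KEY+[0,0,.116],speed=.12);rep("lifted")
arm.sleep(.2)
c=cams()
im=c["side"]["frame"][110:330,250:450,::-1];cv2.imwrite("pics/j.png",cv2.resize(im,None,fx=2.7,fy=2.7,interpolation=2))
im=c["top"]["frame"][120:270,280:430,::-1];cv2.imwrite("pics/k.png",cv2.resize(im,None,fx=3,fy=3,interpolation=2))
E
```

```text
sta [ 0.1244 -0.3254 -0.0155] yaw 6.198 F [-0.02 -0.09 -0.99] Tz [ 0.08  0.02 -0.  ] w 0.045 t 12.325
closed sta [ 0.124  -0.3254 -0.016 ] yaw 6.198 F [-0.66 -0.14  0.2 ] Tz [ 0.01  0.04 -0.06] w 0.0088 t 12.9583
l sta [ 0.1242 -0.3254 -0.0117] yaw 6.198 F [-1.12  0.01  0.29] Tz [ 0.03 -0.03  0.04] w 0.0095 t 13.2417
lifted sta [ 0.1235 -0.3254  0.0913] yaw 6.198 F [ 0.57  0.95 -0.03] Tz [-0.05 -0.02 -0.  ] w 0.0088 t 14.2583
```

View pics/j.png

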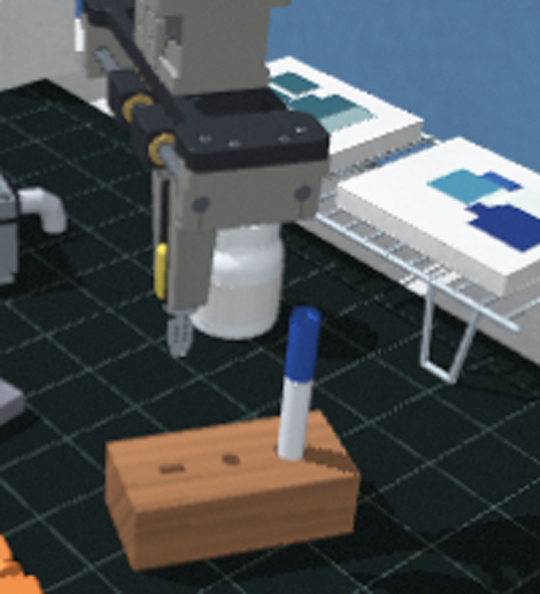

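View pics/k.png

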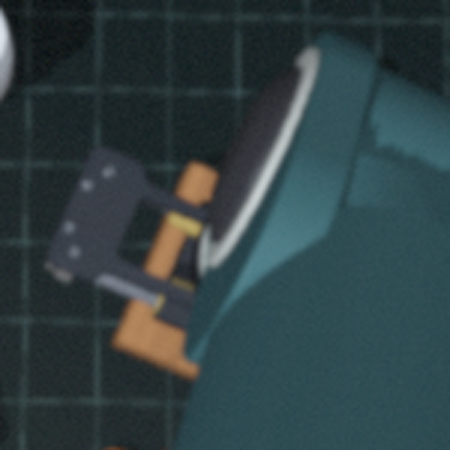

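```bash
python3 - <<'E'
from h import *
from bench import arm
c=cams()
s=arm.state();p=s["tool_pos"];print(proj(c["side"],[p-[0,0,.038],p-[0,0,.008],p]).round(1).tolist())
o=down(ST[2]+np.pi)
arm.movel(KEY+[0,0,.15],speed=.2)
arm.move_ptp(KW+[0,0,.10],o)
arm.movel(KW+[0,0,.046],o,speed=.1,until_force=6);arm.sleep(.3)
s=rep()
c=cams();p=s["tool_pos"];print(proj(c["side"],[p-[0,0,.038],p-[0,0,.008],p,KW]).round(1).tolist())
k=8
im=c["side"]["frame"][130:205,155:245,::-1];cv2.imwrite("pics/l.png",cv2.resize(im,None,fx=k,fy=k,interpolation=2))
E
```

```text
[[315.8, 240.2], [316.8, 222.5], [317.0, 217.6]]
 sta [0.0002 0.0003 0.0465] yaw 6.283 F [ 0.74 -0.48  0.63] Tz [-0.01  0.01 -0.  ] w 0.0087 t 17.2833
[[190.0, 177.5], [188.7, 163.4], [188.4, 159.6], [190.3, 181.5]]
```

View pics/l.png

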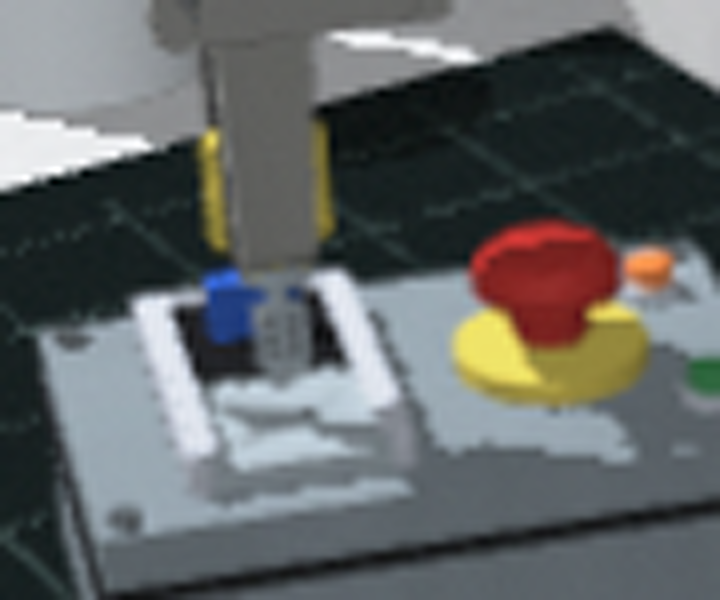

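```bash
python3 - <<'E'
from h import *
from bench import arm
print(arm.movel(KW+[0,0,.026],speed=.025,until_force=4));rep("a")
print(arm.movel(KW+[0,0,.018],speed=.02,until_force=8));rep("b")
E
```

```text
False
a sta [-0.      0.0002  0.026 ] yaw 6.283 F [ 0.68  1.69 -0.57] Tz [ 0.23 -0.02  0.02] w 0.0089 t 18.3333
True
b sta [-0.0005  0.0006  0.0182] yaw 6.284 F [-1.03 -0.3   2.06] Tz [0.07 0.02 0.01] w 0.0089 t 18.7583
```

```bash
python3 - <<'E'
from h import *
from bench import arm
o0=R.from_rotvec(down(ST[2]+np.pi)); ax=R.from_euler("z",ST[2]).apply([0,1,0])
sg=1
h=.0165
while h>=.0075 and arm.state()["clock"]<32:
    t=R.from_rotvec(ax*0.03*sg)
    p=KW+t.apply([0,0,h])
    r=arm.movel(p,(t*o0).as_rotvec(),speed=.02,until_force=16)
    s=rep(f"{h:.4f} {r}")
    sg=-sg
    z=s["tool_pos"][2]-KW[2]
    h=z-.0015 if not r else z-.0008
    if z<.009: break
E
```

```text
0.0165 False sta [0.0003 0.0009 0.0166] yaw 6.283 F [-0.93  4.13  3.33] Tz [ 0.87  0.28 -0.05] w 0.0083 t 19.0333
0.0151 False sta [-0.0004  0.0005  0.0151] yaw 6.284 F [ 1.57  2.44 -1.31] Tz [ 0.69 -0.43  0.04] w 0.0086 t 19.2833
0.0136 False sta [0.0012 0.0006 0.014 ] yaw 6.281 F [0.57 2.28 4.45] Tz [ 0.71 -0.05  0.03] w 0.0086 t 19.5333
0.0125 False sta [-0.0003  0.0005  0.0124] yaw 6.284 F [ 1.64  3.61 -2.22] Tz [ 0.95 -0.61  0.02] w 0.0089 t 19.7833
0.0109 False sta [0.0012 0.0005 0.0113] yaw 6.281 F [0.08 3.41 4.41] Tz [ 0.84 -0.27  0.04] w 0.0088 t 20.0333
0.0098 False sta [-0.0001  0.0005  0.0099] yaw 6.283 F [ 2.59  3.77 -1.59] Tz [ 0.96 -0.63  0.06] w 0.0084 t 20.2833
0.0084 False sta [0.0012 0.0006 0.0087] yaw 6.282 F [2.72 3.76 3.02] Tz [ 1.09 -0.52 -0.04] w 0.009 t 20.5333
```

```bash
python3 - <<'E'
from h import *
from bench import arm
o0=down(ST[2]+np.pi); yv=R.from_euler("z",ST[2]).apply([0,1,0])
K=KW+.0009*yv
arm.movel(K+[0,0,.0087],o0,speed=.02);arm.sleep(.2);rep("straight")
print(arm.movel(K+[0,0,.004],o0,speed=.01,until_force=18));rep("press")
c=cams();k=8
im=c["side"]["frame"][130:205,155:245,::-1];cv2.imwrite("pics/m.png",cv2.resize(im,None,fx=k,fy=k,interpolation=2))
P=[KW+[0,0,z] for z in(0,.003,.008,.038)];print(proj(c["side"],P).round(1).tolist())
E
```

```text
straight sta [0.0001 0.0008 0.0086] yaw 6.283 F [ 3.92  2.   -1.98] Tz [ 0.71 -0.79  0.02] w 0.0086 t 20.9833
True
press sta [0.0003 0.0007 0.0075] yaw 6.283 F [-0.62 -0.3   6.24] Tz [-0.13  0.27  0.02] w 0.0089 t 21.3167
[[190.3, 181.5], [190.2, 180.2], [190.0, 177.9], [188.6, 163.8]]
```

View pics/m.png

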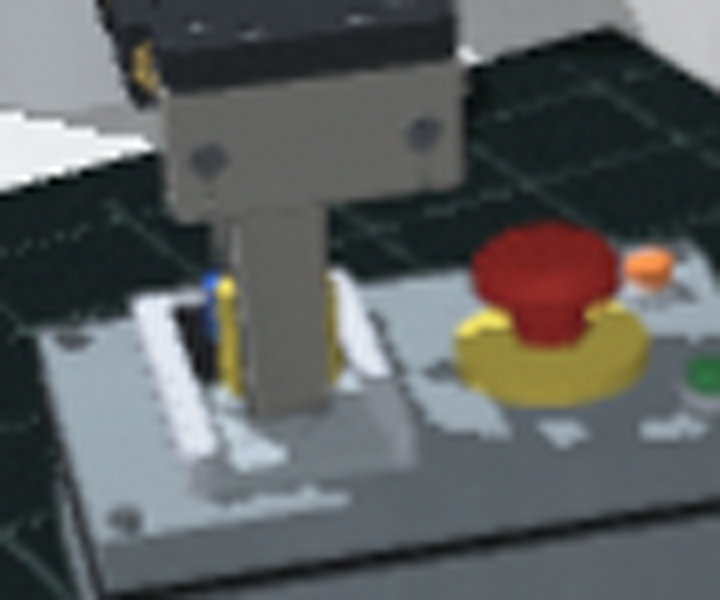

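```bash
python3 - <<'E'
from h import *
from bench import arm
yv=R.from_euler("z",ST[2]).apply([0,1,0]);xv=R.from_euler("z",ST[2]).apply([1,0,0])
K=KW+.0007*yv+.0002*xv
for a in(.08,.16,.3,.45):
    arm.movel(K+[0,0,.0072],down(ST[2]+np.pi-a),speed=.02);rep(a)
E
```

```text
0.08 sta [0.0002 0.0009 0.0075] yaw 6.205 F [1.74 1.44 3.97] Tz [ 0.68 -0.45  0.03] w 0.0084 t 21.6667
0.16 sta [0.0002 0.0011 0.0075] yaw 6.127 F [1.41 3.35 5.18] Tz [ 0.72 -0.41  0.  ] w 0.009 t 21.9167
0.3 sta [0.0002 0.0011 0.0075] yaw 5.986 F [0.86 3.31 5.69] Tz [ 0.78 -0.42 -0.04] w 0.0091 t 22.2083
0.45 sta [0.0002 0.0011 0.0075] yaw 5.837 F [1.45 3.41 5.64] Tz [ 0.79 -0.35  0.04] w 0.0092 t 22.5083
```

```bash
python3 - <<'E'
from h import *
from bench import arm
yv=R.from_euler("z",ST[2]).apply([0,1,0]);xv=R.from_euler("z",ST[2]).apply([1,0,0])
K=KW+.0012*yv+.0002*xv
for a in(.6,.8,1.0,1.2,1.35,1.45,1.52,1.56):
    arm.movel(K+[0,0,.0072],down(ST[2]+np.pi-a),speed=.02)
    s=rep(a);print(s["tau"][6].round(3))
c=cams();k=8
im=c["side"]["frame"][130:205,155:245,::-1];cv2.imwrite("pics/n.png",cv2.resize(im,None,fx=k,fy=k,interpolation=2))
E
```

```text
0.6 sta [0.0002 0.0012 0.0075] yaw 5.687 F [0.83 3.09 5.84] Tz [ 0.55 -0.27  0.04] w 0.0086 t 22.8083
-0.101
0.8 sta [0.0002 0.0012 0.0075] yaw 5.487 F [1.85 3.02 5.71] Tz [ 0.56 -0.24  0.05] w 0.0091 t 23.1583
-0.101
1.0 sta [0.0002 0.0013 0.0075] yaw 5.287 F [0.86 3.01 6.9 ] Tz [ 0.54 -0.26  0.03] w 0.0087 t 23.5083
-0.121
1.2 sta [0.0003 0.0013 0.0075] yaw 5.087 F [0.87 3.43 5.25] Tz [ 0.57 -0.3   0.07] w 0.0089 t 23.8583
-0.135
1.35 sta [0.0004 0.0013 0.0075] yaw 4.937 F [2.17 2.83 5.78] Tz [ 0.58 -0.33  0.14] w 0.0085 t 24.1583
-0.185
1.45 sta [0.0004 0.0013 0.0075] yaw 4.836 F [1.76 2.41 6.17] Tz [ 0.58 -0.32  0.07] w 0.0089 t 24.4083
-0.184
1.52 sta [0.0004 0.0013 0.0075] yaw 4.766 F [1.91 2.67 5.56] Tz [ 0.62 -0.31  0.05] w 0.0085 t 24.6583
-0.158
1.56 sta [0.0005 0.0013 0.0075] yaw 4.726 F [1.72 4.01 6.31] Tz [ 0.62 -0.39  0.12] w 0.0086 t 24.9083
-0.139
```

View pics/n.png

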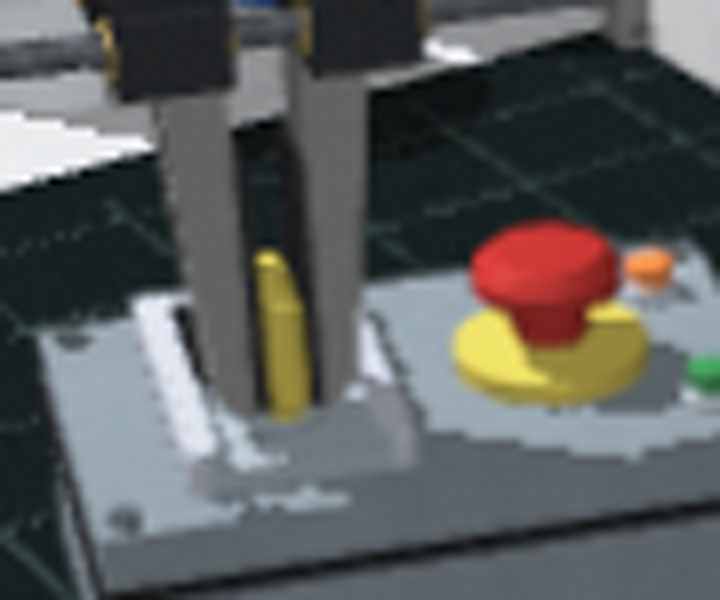

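```bash
python3 - <<'E'
from h import *
from bench import arm
yv=R.from_euler("z",ST[2]).apply([0,1,0]);xv=R.from_euler("z",ST[2]).apply([1,0,0])
K=KW+.0014*yv+.0003*xv
def av():
    q=[arm.state() for _ in range(1)]
    t=[];u=[]
    for i in range(6):
        arm.sleep(.03);s=arm.state();t.append(s["torque"][2]);u.append(s["tau"][6])
    return np.mean(t).round(3),np.mean(u).round(3),s["joint_positions"][6].round(4)
for a in(1.56,1.59,1.62,1.64,1.66,1.68,1.70):
    arm.movel(K+[0,0,.0072],down(ST[2]+np.pi-a),speed=.02)
    rep(a);m=av();print(m)
    if abs(m[0])>.35: break
E
```

```text
1.56 sta [0.0005 0.0013 0.0075] yaw 4.726 F [1.68 2.87 5.72] Tz [ 0.49 -0.35  0.12] w 0.0091 t 25.2583
(np.float64(0.098), np.float64(-0.104), np.float64(-0.2434))
1.59 sta [0.0005 0.0013 0.0075] yaw 4.696 F [2.69 2.1  6.07] Tz [ 0.52 -0.3   0.1 ] w 0.0088 t 25.7083
(np.float64(0.098), np.float64(-0.108), np.float64(-0.2678))
1.62 sta [0.0006 0.0013 0.0075] yaw 4.666 F [2.42 2.13 6.71] Tz [ 0.51 -0.26  0.12] w 0.0088 t 26.1583
(np.float64(0.095), np.float64(-0.108), np.float64(-0.2922))
1.64 sta [0.0006 0.0013 0.0075] yaw 4.646 F [1.03 1.94 5.87] Tz [ 0.51 -0.31  0.06] w 0.0087 t 26.6083
(np.float64(0.105), np.float64(-0.109), np.float64(-0.3085))
1.66 sta [0.0005 0.0013 0.0075] yaw 4.626 F [1.33 1.35 6.69] Tz [ 0.54 -0.29  0.11] w 0.0082 t 27.0583
(np.float64(0.105), np.float64(-0.109), np.float64(-0.3247))
1.68 sta [0.0006 0.0013 0.0075] yaw 4.606 F [1.58 2.41 5.23] Tz [ 0.56 -0.35  0.1 ] w 0.0087 t 27.5083
(np.float64(0.108), np.float64(-0.11), np.float64(-0.3409))
1.7 sta [0.0005 0.0013 0.0075] yaw 4.586 F [1.49 2.26 6.1 ] Tz [ 0.44 -0.25  0.16] w 0.0089 t 27.9583
(np.float64(0.161), np.float64(-0.177), np.float64(-0.357))
```

```bash
python3 - <<'E'
from h import *
from bench import arm
yv=R.from_euler("z",ST[2]).apply([0,1,0]);xv=R.from_euler("z",ST[2]).apply([1,0,0])
K=KW+.0014*yv+.0003*xv
def av():
    t=[];u=[]
    for i in range(8):
        arm.sleep(.03);s=arm.state();t.append(s["torque"][2]);u.append(s["tau"][6])
    return np.mean(t).round(3),np.mean(u).round(3),s["joint_positions"][6].round(4)
for a in(1.715,1.73):
    arm.movel(K+[0,0,.0072],down(ST[2]+np.pi-a),speed=.02)
    rep(a);m=av();print(m)
    if abs(m[0])>.3: break
arm.sleep(.5);print(av());rep()
c=cams();k=8
im=c["side"]["frame"][130:205,155:245,::-1];cv2.imwrite("pics/o.png",cv2.resize(im,None,fx=k,fy=k,interpolation=2))
cv2.imwrite("pics/side9.png",c["side"]["frame"][:,:,::-1])
cv2.imwrite("pics/top9.png",c["top"]["frame"][:,:,::-1])
E
```

```text
1.715 sta [0.0006 0.0013 0.0075] yaw 4.572 F [1.36 2.92 5.16] Tz [ 0.52 -0.33  0.17] w 0.0088 t 28.4083
(np.float64(0.221), np.float64(-0.239), np.float64(-0.3691))
1.73 sta [0.0006 0.0013 0.0075] yaw 4.557 F [1.61 1.38 6.39] Tz [ 0.46 -0.34  0.26] w 0.0086 t 28.925
(np.float64(0.304), np.float64(-0.301), np.float64(-0.3812))
(np.float64(0.316), np.float64(-0.3), np.float64(-0.3811))
 sta [0.0006 0.0013 0.0075] yaw 4.557 F [1.43 2.18 5.71] Tz [ 0.47 -0.26  0.31] w 0.0086 t 29.9583
```

View pics/o.png

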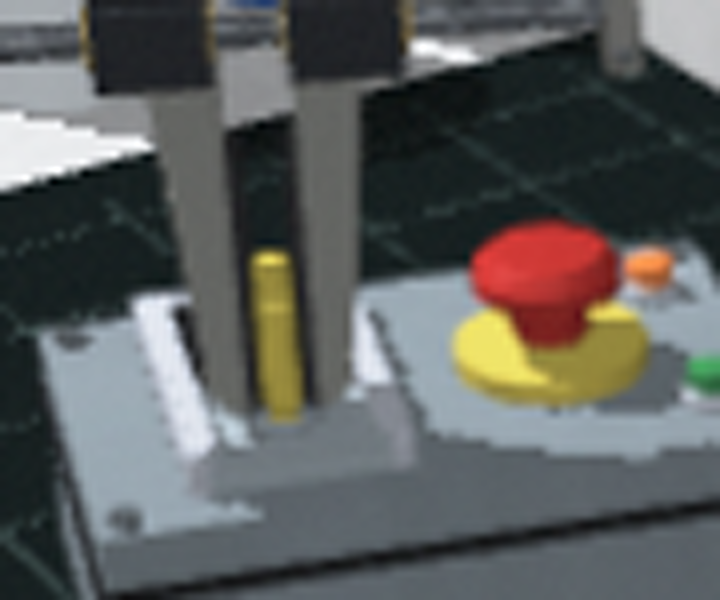

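View pics/side9.png

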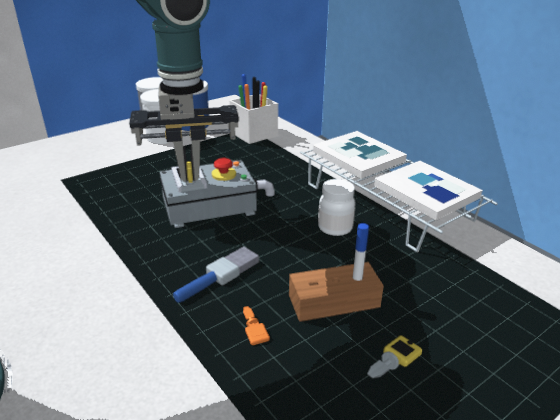

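View pics/top9.png

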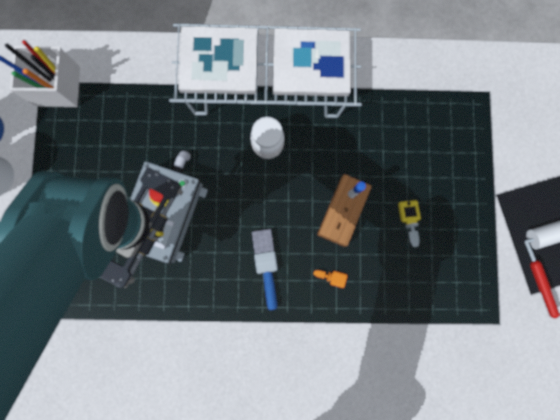

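```bash
python3 - <<'E'
from h import *
from bench import arm
rep();arm.close_job();rep()
E
```

```text
sta [0.0006 0.0013 0.0075] yaw 4.557 F [2.29 2.55 5.82] Tz [ 0.43 -0.41  0.27] w 0.0087 t 30.0583
the job is handed in; nothing more can be done
the job is handed in; nothing more can be done
```

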